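Book a charger into the stockroom drawer

TASK

Book the blue charger box into stock: lift the cordless scanner off its dock, point its window down at the middle of the barcode from 8 to 20 cm away with the scan line running across all the bars, and hold it still there for two seconds. Then stand the scanner back upright in its dock, lay the charger box flat, label up, in the open drawer and slide the drawer fully shut. Set things down rather than dropping them, and leave the other boxes and desk items where they are.

Things in the scene. Friction and masses are not known exactly. Their poses are not given: they have to be found in the camera images.
- scanner: Cordless scanner, 173 mm tall, 280 g, upright on a round black foot (76 mm across, 14 mm high). A black neck carries a grey head, a block 84 mm long, 48 mm wide along the scanner's y (flat sides to grip), 46 mm thick, its front end pitched 55 degrees downward. Reads by itself, no trigger. Origin: centre of the foot's underside; x the way it faces, z up.
- scanner_head (a point): Centre of the scanner's grey head, 10 mm forward of and 125 mm above the scanner's origin; the place to grip it across its 48 mm width.
- scanner_window (a point): Middle of the red window on the head's lower front end, 34 mm forward of and 91 mm above the scanner's origin. Its x axis is the line of sight (forward and 55 degrees below level while the scanner stands upright), its y axis the direction of the fan-shaped scan line (same as the scanner's y).
- dock: Black charging dock, 120 x 110 mm, fixed to the desk. A round grey recess at its middle, 92 mm inside diameter, takes the scanner's foot: recess floor 10 mm above the desk, rim top 20 mm above it. Origin: underside centre.
- charger_box: Blue charger box lying flat, 56 mm (x) x 110 mm (y) x 48 mm high, 250 g, with a white barcode label on top. Origin: centre of its underside.
- charger_label (a point): Middle of the white barcode label (40 x 72 mm) on top of the charger box: 14 mm from the box's centre towards its +y, 48 mm above its underside. The black bars run along the box's x, side by side along its y, so the scan line must lie along the box's y (either way round).
- drawer (a joint): Opening of the drawer, m: 0 fully shut, about 0.18 fully open; it slides out towards the unit's -x (towards the robot). The white drawer unit is 260 x 260 mm and 125 mm high, fixed.
- drawer_floor (a point): Point on the drawer's inner floor, at the middle of the front wall's inner face, 22 mm above the desk; moves with the drawer. x points into the unit (the way to shut it), y left, z up. Inside: x 0 to 0.215, y -0.109 to 0.109, walls 81 mm high; front wall 21 mm thick, 92 mm high. Open by q, x = 0 to q - 0.006 is uncovered; the unit's top board, 91 mm above the floor, covers the rest.
- drawer_handle (a point): Middle of the drawer's steel bar handle: 11 mm thick, 120 mm long along the unit's y, 87 mm above the desk, 35 mm in front of the grey drawer front. Its axes are those of the drawer.
- brown_box: Brown carton with yellow tape, same size as the charger box; leave alone. Origin: underside centre.
- grey_box: Grey box with an orange dot, same size as the charger box; leave alone. Origin: underside centre.
- tape_roll: Brown roll of tape lying flat, 96 mm diameter, 45 mm high; leave alone. Origin: underside centre.
- cup: Black cup, 76 mm diameter, 95 mm high; leave alone. Origin: underside centre.
- bottle: Green bottle, 60 mm diameter, 160 mm high; leave alone. Origin: underside centre.
- adapter: Black laptop power brick without cord, 55 x 120 x 34 mm; leave alone. Origin: underside centre.
Things that resemble listed ones, but are neither listed nor needed, are in the scene too. There is more than one size of the charger_box; the job needs the smallest.

How it is judged (in metres and radians):
On the way, in this order (a step that is already met when the one before it is completed fails the run):
1. held scanner aimed within 15 mm of the label's middle from 60-220 mm, under 50 degrees off its normal, scan line within 20 degrees of across the bars, still for 1.2 s (x of charger_label in the frame of scanner_window between 0.06 and 0.22 m and y of charger_label in the frame of scanner_window between -0.015 and 0.015 m and z of charger_label in the frame of scanner_window between -0.015 and 0.015 m and angle between the x axis of scanner_window and the z axis of charger_box, either way round below 0.87 rad and angle between the y axis of scanner_window and the y axis of charger_box, either way round below 0.35 rad and linear speed of scanner below 0.03 m/s and angular speed of scanner below 0.2 rad/s and contact force between the fingers and scanner above 1 N), for 1.2 s.
2. the scanner stands upright in its dock, released (horizontal distance between scanner and dock below 0.012 m and z of scanner in the frame of dock between 0.005 and 0.014 m and angle between scanner's own z axis and vertical below 0.08 rad and contact force between the fingers and scanner below 0.1 N and linear speed of scanner below 0.03 m/s), for 0.2 s.
3. the charger box lies flat in the open drawer, released (x of charger_box in the frame of drawer_floor between 0.01 and 0.205 m and y of charger_box in the frame of drawer_floor between -0.1 and 0.1 m and z of charger_box in the frame of drawer_floor between -0.004 and 0.01 m and angle between charger_box's own z axis and vertical below 0.12 rad and contact force between the fingers and charger_box below 0.1 N and linear speed of charger_box below 0.03 m/s and value of joint drawer above 0.06 m), for 0.2 s.
At the end, for the whole second after the job is handed in: The scanner stands upright in its dock (within 12 mm of its middle), the charger box lies flat on the drawer's floor, label up, the drawer is shut to within 8 mm, and the other six things are within 30 mm of where they were; everything released and at rest (all of step 2 and x of charger_box in the frame of drawer_floor between 0.01 and 0.205 m and y of charger_box in the frame of drawer_floor between -0.1 and 0.1 m and z of charger_box in the frame of drawer_floor between -0.004 and 0.01 m and angle between charger_box's own z axis and vertical below 0.12 rad and contact force between the fingers and charger_box below 0.1 N and linear speed of charger_box below 0.03 m/s and value of joint drawer below 0.008 m and distance of each of brown_box, grey_box, tape_roll, cup, bottle, adapter from where it was at the start of the episode below 0.03 m); the robot touches nothing.
It fails at once if a bystander is moved more than 30 mm or tipped (distance of any of brown_box, grey_box, tape_roll, cup, bottle, adapter from where it was at the start of the episode above 0.03 m or angle between any of brown_box, grey_box, tape_roll, cup, bottle, adapter's own z axis and vertical above 0.5 rad).
It fails at once if the scanner is dropped or falls over ((linear speed of scanner above 0.7 m/s and contact force between the fingers and scanner below 0.05 N) or angle between scanner's own z axis and vertical above 1.3 rad).
It fails at once if the charger box is dropped (linear speed of charger_box above 0.7 m/s and contact force between the fingers and charger_box below 0.05 N).
It also fails if it takes over 67 s, if anything falls off the work surface, if the arm or the gripper's body presses on something with over 40 N, if the wrist force passes 120 N, or if a joint passes its speed limit or range.

ROBOT

A 6-joint arm with a two-finger parallel gripper is mounted at the origin on the work surface. World frame = base frame: x ahead of the robot, y to its left, z up, the work surface at z = 0. Lengths are in mm, angles in rad, forces in N, time in s.
With the tool pointing down it reaches from about 275 to 825 mm from the base axis. Payload 5.2 kg.
Tool frame: the origin (TCP) lies at the very end of the fingers, on their centre line; the grasp point (between the pads) lies 19 mm behind it; z points along the fingers, y is the line along which they close (so a half turn about z gives the same grasp; the last joint's range is limited). The gripper opens to 93 mm and grips with 3 to 60 N. Pads are 15 mm wide; open, the fingers measure 128 mm over their backs; the gripper's body (75 mm by 188 mm) begins 65 mm behind the grasp point.
Start: joints at [1.074, 0.259, 1.535, -0, 1.348, -0.203], TCP at [159.253, 526.444, 218.653] pointing down, gripper open.
Joint ranges: [-3.14, 3.14], [-0.91, 2.08], [0.19, 2.58], [-1.22, 4.36], [0.22, 2.71], [-3.12, 3.12]. Speed limits (rad/s): [2.57, 2.57, 3.14, 3.14, 3.14, 3.14].

INTERFACE

Orientations are given as [roll, pitch, yaw] about the fixed x, y, z axes, in that order (R = Rz(yaw) Ry(pitch) Rx(roll)).
In Python, from bench import robot gives the robot as it stands. The module is installed in compiled form; this text tells all that it offers. Calls block until the motion is done:
- robot.move_ptp(position, orientation): joint-space move of the TCP to a pose.
- robot.move_linear(position, ori=None, speed=150, f_stop=None): straight line of the TCP; ori=None keeps the orientation; speed is the mean speed in mm/s. With f_stop (N) it stops when the force on the tool has changed by that much, and returns True; else False.
- robot.move_j(angles): joint-space move.
- robot.move_gripper(opening): opening from 0.0 (shut) to 1.0 (fully open); the grip force is fixed at half the most; returns when the fingers have stopped.
- robot.sleep(seconds).
- robot.inverse_kinematics(position, orientation): joint angles nearest the present ones, or None.
- robot.get_image(name): name is "scene" or "top" or "wrist"; returns a dict with "img" (480x640x3 uint8, blue, green, red), "fovy" (degrees; the focal length in pixels is half the picture's height over the tangent of half this angle, whatever the lens; pixels are square), "cx", "cy" (the principal point, pixels), "k1" (the pictures are not rectified: a ray, as slopes to the right and down, at radius r is drawn at 1 + k1 r^2 times it, then the intrinsics apply), "eye" and "orientation" of the camera in the world. Camera axes: x right, y down, z forward; pixel columns grow to the right and rows downward; lengths in mm; the calibration is good to about 2 mm. A picture is of the moment at which its call begins. There is no depth.
A pose or a line that the arm cannot do raises robot.MotionError and nothing moves.
- robot.hand_in(): hands the job in; it is judged then, once.
Readings, each from a call of its own:
- robot.current_t(): time.
- robot.current_qpos(): joint angles.
- robot.current_joint_vel(): joint speeds.
- robot.current_joint_efforts(): joint torques, N m.
- robot.current_tcp_pos(): TCP position.
- robot.current_eef_rot(): TCP orientation.
- robot.current_contact_force(): force on the tool from outside, world axes, zero at the start.
- robot.current_ft_torque(): the same for the moment, N m.
- robot.current_gripper_width(): opening from 0.0 (shut) to 1.0 (fully open).
- robot.current_finger_force(): force on a finger pad.
Only numpy, scipy, OpenCV 4.12 (cv2) and the standard library are available. Lean on these libraries where they do the work, as an engineer would, in place of code of your own. Each camera call takes 0.05 s, during which the arm holds its last target. There are 200 camera calls.

## Working session

There is one attempt and no reset: what is moved stays moved. The work goes in short steps, each a Python script; the robot and the scene stay as the last script left them, time stands still between calls to the robot, and variables do not carry over. Pictures are saved under pics/ and viewed, at most 10 in all, crops included, and the job is handed in when it is done.

```bash
mkdir -p pics; cat > h.py <<'E'
import numpy as np, cv2
from scipy.spatial.transform import Rotation as Ro
from bench import robot
def cam(d):
    f=240/np.tan(np.radians(d['fovy'])/2)
    K=np.array([[f,0,d['cx']],[0,f,d['cy']],[0,0,1]]); return K,np.array([d['k1'],0,0,0.]),Ro.from_euler('xyz',d['orientation']).as_matrix(),np.array(d['eye'])
def ray(d,uv):
    K,D,R,e=cam(d); p=cv2.undistortPoints(np.array(uv,float).reshape(-1,1,2),K,D)[:,0]
    return e,np.c_[p,np.ones(len(p))]@R.T
def onplane(d,uv,z):
    e,r=ray(d,uv); return e+r*((z-e[2])/r[:,2])[:,None]
def proj(d,P):
    K,D,R,e=cam(d); c=(np.array(P,float).reshape(-1,3)-e)@R
    return cv2.projectPoints(c,np.zeros(3),np.zeros(3),K,D)[0][:,0]
E
python3 - <<'E'
from h import *
import pickle
for n in ['scene','top','wrist']:
    d=robot.get_image(n); pickle.dump(d,open(n+'0.pkl','wb')); cv2.imwrite(f'pics/{n}0.png',d['img'])
    print(n,{k:np.round(v,3) for k,v in d.items() if k!='img'})
print(robot.current_t())
E
```

```text
scene {'fovy': np.float64(47.651), 'cx': np.float64(327.313), 'cy': np.float64(238.91), 'k1': np.float64(-0.048), 'eye': array([1501.217,  308.97 ,  856.865]), 'orientation': array([-2.192,  0.005,  1.806])}
top {'fovy': np.float64(51.482), 'cx': np.float64(319.912), 'cy': np.float64(241.975), 'k1': np.float64(-0.113), 'eye': array([ 194.082,   40.468, 1419.857]), 'orientation': array([-2.931e+00,  1.000e-03, -1.531e+00])}
wrist {'fovy': np.float64(61.18), 'cx': np.float64(323.436), 'cy': np.float64(246.483), 'k1': np.float64(-0.058), 'eye': array([ 89.353, 547.503, 384.053]), 'orientation': array([2.872, 0.003, 1.277])}
0.15
```

View pics/top0.png

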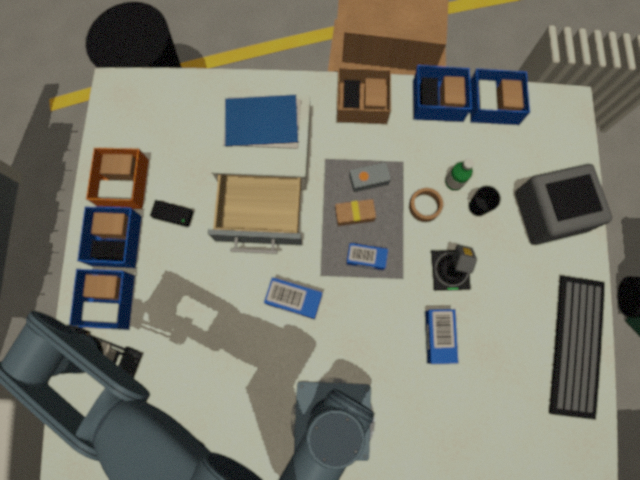

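View pics/scene0.png

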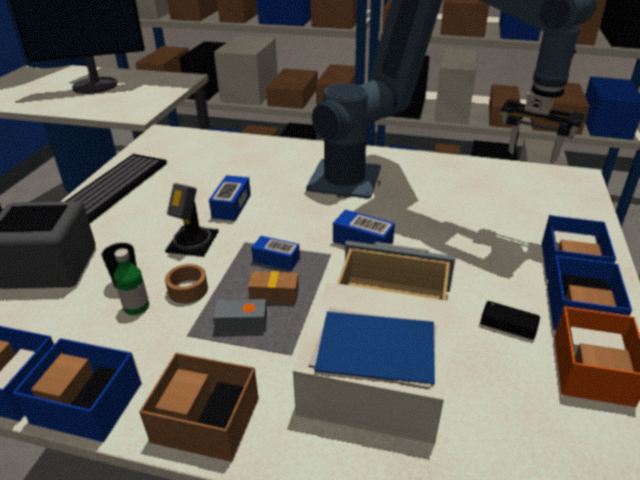

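```bash
python3 - <<'E'
from h import *
import pickle
t=pickle.load(open('top0.pkl','rb'));s=pickle.load(open('scene0.pkl','rb'))
a=cv2.resize(t['img'][220:310,330:490],(800,450),interpolation=cv2.INTER_CUBIC)
cv2.imwrite('pics/c1.png',a)
b=cv2.resize(s['img'][170:300,150:320],(785,600),interpolation=cv2.INTER_CUBIC)
cv2.imwrite('pics/c2.png',b)
hsv=cv2.cvtColor(t['img'],cv2.COLOR_BGR2HSV)
m=cv2.inRange(hsv,(105,120,60),(125,255,255))
m=cv2.morphologyEx(m,cv2.MORPH_CLOSE,np.ones((3,3)))
for c in cv2.findContours(m,cv2.RETR_EXTERNAL,cv2.CHAIN_APPROX_NONE)[0]:
    if cv2.contourArea(c)<200: continue
    P=onplane(t,c[:,0],48)[:,:2].astype(np.float32); r=cv2.minAreaRect(P); print(c[:,0].mean(0).round(),np.round(r[0]),np.round(r[1]),round(r[2],1))
# drawer corners / dock approx
for n,uv,z in [('dock',(451,270),20),('headtop',(463,255),150),('handleL',(234,244),87),('handleR',(281,247),87)]: print(n,onplane(t,[uv],z).round(1))
E
```

```text
[442. 337.] [ 238. -289.] [143.  80.] 3.0
[294. 298.] [328. 121.] [143.  73.] 75.5
[ 96. 298.] [299. 673.] [164. 150.] 0.2
[369. 257.] [452. -80.] [108.  59.] 83.4
[107. 237.] [480. 668.] [174. 162.] 1.8
[260. 120.] [855. 246.] [150. 210.] 5.5
[470.  94.] [ 972. -395.] [184. 359.] 0.2
dock [[ 426.1 -324.7   20. ]]
headtop [[ 445.5 -323.2  150. ]]
handleL [[463.7 288.6  87. ]]
handleR [[460.5 158.9  87. ]]
```

View pics/c1.png

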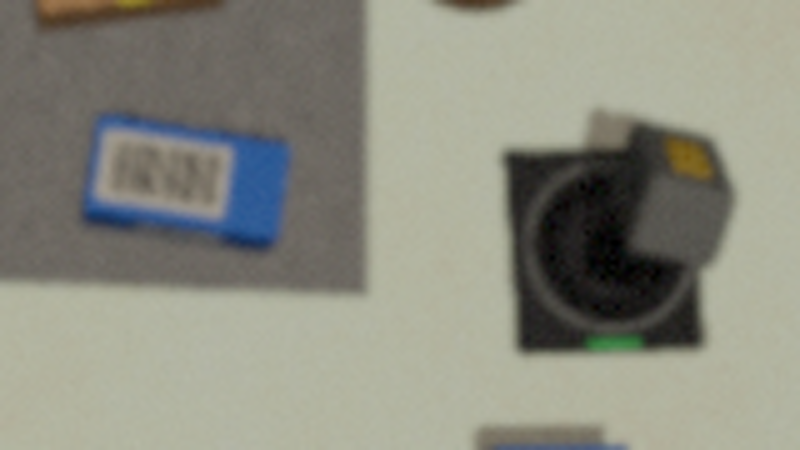

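View pics/c2.png

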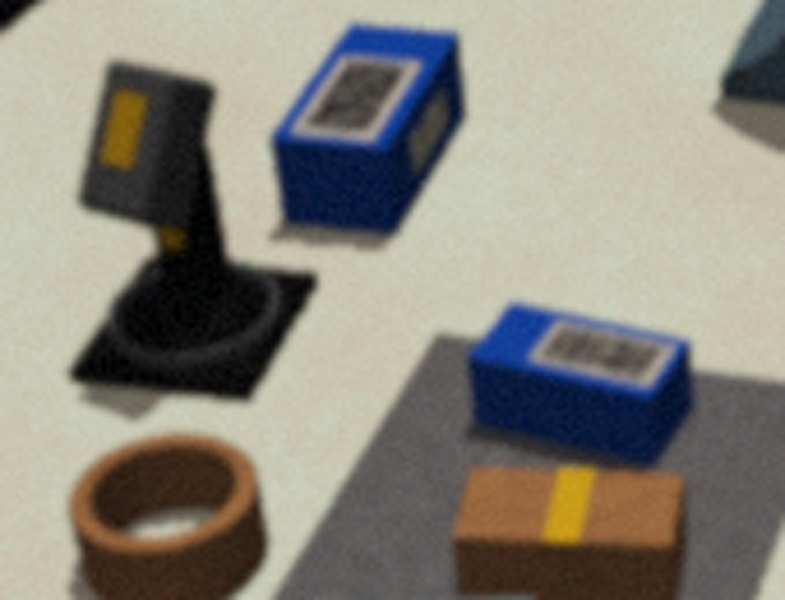

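The top view gives the smallest blue box on the mat at about (452, -80) mm, label towards +y. It also shows the dock at about (426, -325), the scanner facing roughly +x, and the handle at x ≈ 462. Next I'll take wrist views of each.

```bash
python3 - <<'E'
from h import *
import pickle
print(np.round(robot.current_eef_rot(),3))
o=[np.pi,0,robot.current_eef_rot()[2]-1.277+1.57]
V=[]
for i,p in enumerate([(500,220,330),(400,-85,330),(370,-325,340)]):
    try: robot.move_ptp(p,o)
    except robot.MotionError as e: print(i,e); continue
    robot.sleep(.2)
    d=robot.get_image('wrist'); pickle.dump(d,open(f'w{i}.pkl','wb')); V.append(d['img']); print(np.round(d['eye']),np.round(d['orientation'],2),np.round(robot.current_qpos(),2))
print(robot.current_t())
V=[cv2.resize(v,(400,300),interpolation=cv2.INTER_AREA) for v in V]+[np.zeros((300,400,3),np.uint8)]*2
cv2.imwrite('pics/w.png',np.vstack([np.hstack(V[:2]),np.hstack(V[2:4])]))
E
```

```text
[-3.14  -0.     2.848]
[427. 221. 496.] [2.87 0.   1.57] [ 0.21  0.2   1.34  0.    1.6  -1.36]
[328. -84. 496.] [2.87 0.   1.57] [-0.48 -0.06  1.63  0.    1.58 -2.05]
[ 298. -324.  506.] [2.87 0.   1.57] [-0.95  0.1   1.44  0.    1.6  -2.52]
4.8
```

View pics/w.png

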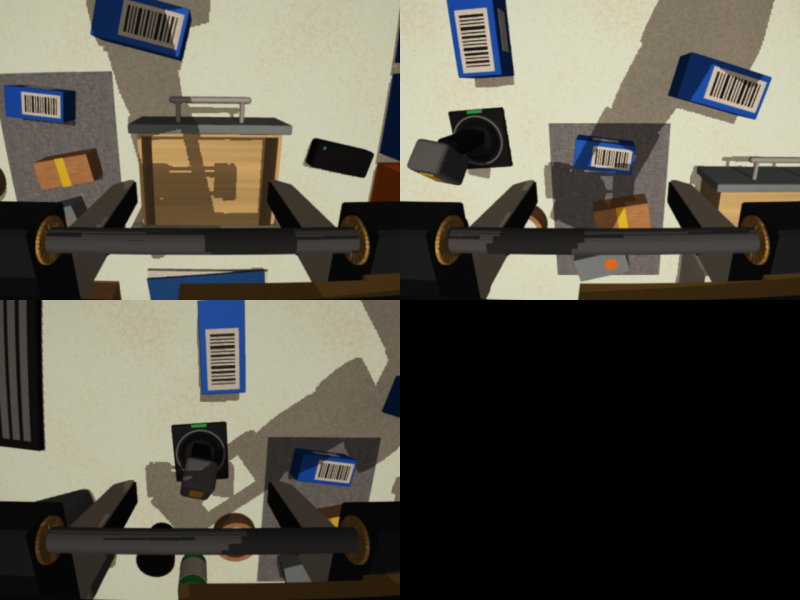

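The wrist views show the drawer (first, handle at about (210,100)), the box with its label towards +y (second), and the scanner facing about +x and slightly towards -y (third, head at (197,478)). I'll zoom in on the scanner and drawer.

```bash
python3 - <<'E'
from h import *
import pickle
a=pickle.load(open('w2.pkl','rb'))['img'][180:340,260:420]; b=pickle.load(open('w0.pkl','rb'))['img'][140:380,180:500]
A=cv2.resize(a,(480,480),interpolation=cv2.INTER_CUBIC)
cv2.imwrite('pics/sc.png',cv2.resize(a,(600,600),interpolation=cv2.INTER_CUBIC)); cv2.imwrite('pics/dr.png',cv2.resize(b,(800,600),interpolation=cv2.INTER_CUBIC))
# charger box in w1 and w2, top face
for n in (1,2):
    d=pickle.load(open(f'w{n}.pkl','rb')); hsv=cv2.cvtColor(d['img'],cv2.COLOR_BGR2HSV)
    w=cv2.inRange(hsv,(0,0,110),(179,70,255)); bl=cv2.inRange(hsv,(105,110,30),(125,255,255))
    for c in cv2.findContours(cv2.morphologyEx(bl,cv2.MORPH_CLOSE,np.ones((3,3))),cv2.RETR_EXTERNAL,cv2.CHAIN_APPROX_NONE)[0]:
        if cv2.contourArea(c)<1500: continue
        x,y,ww,h=cv2.boundingRect(c)
        f=np.zeros(w.shape,np.uint8); cv2.drawContours(f,[c],-1,255,-1)
        l=cv2.morphologyEx(w&f,cv2.MORPH_CLOSE,np.ones((9,9)))
        cs=cv2.findContours(l,cv2.RETR_EXTERNAL,cv2.CHAIN_APPROX_NONE)[0]
        if not cs: continue
        k=max(cs,key=cv2.contourArea)
        r=cv2.minAreaRect(onplane(d,k[:,0],48)[:,:2].astype(np.float32))
        R=cv2.minAreaRect(onplane(d,c[:,0],48)[:,:2].astype(np.float32))
        print(n,(x,y,ww,h),'label',np.round(r[0],1),np.round(r[1]),round(r[2],1),'box',np.round(R[0],1),np.round(R[1]),round(R[2],1))
E
```

```text
1 (277, 216, 100, 64) label [459.3 -67.9] [72. 41.] 83.4 box [452.9 -81.2] [110.  65.] 83.0
1 (430, 84, 164, 106) label [334.7 147.2] [101.  56.] 75.3 box [328.5 119.7] [167.  77.] 75.3
1 (75, 0, 106, 124) label [ 255.1 -298.8] [101.  56.] 2.8 box [ 250.6 -288. ] [126.  97.] 2.8
2 (464, 237, 108, 62) label [459.1 -67.9] [73. 41.] 83.2 box [451.7 -90.7] [128.  64.] 82.8
2 (317, 0, 75, 151) label [ 256.3 -289.5] [101.  56.] 2.8 box [ 236.9 -290.9] [152.  76.] 2.7
```

View pics/sc.png

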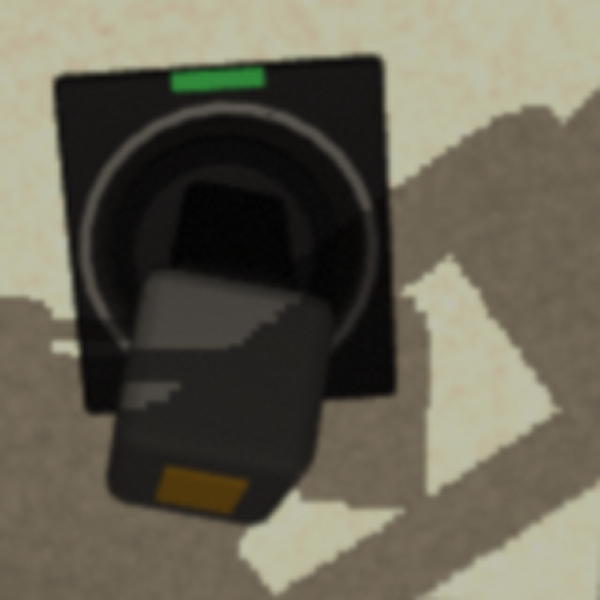

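View pics/dr.png

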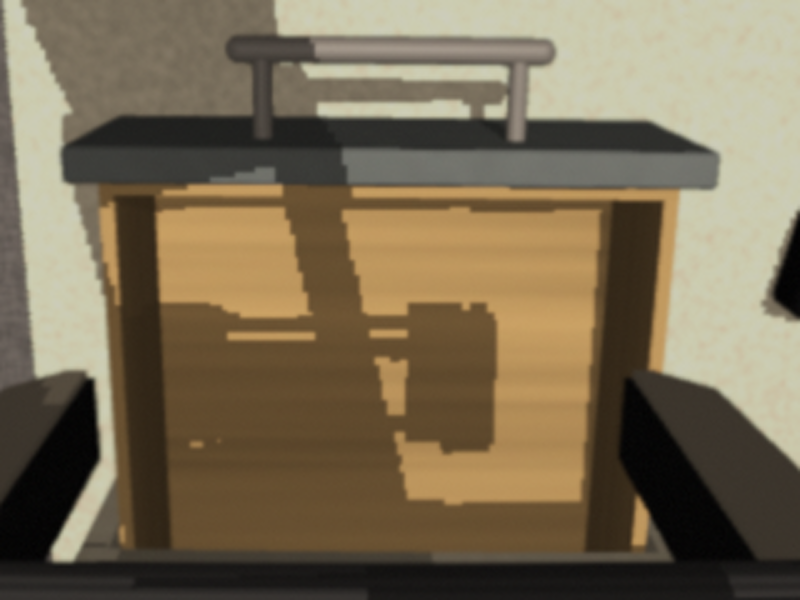

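```bash
python3 - <<'E'
from h import *
import pickle
d=pickle.load(open('w2.pkl','rb')); S=lambda *u:np.array(u)/3.75+[260,180]
def show(n,d,uv,z):
    P=onplane(d,uv,z)[:,:2]; v=P[1]-P[0]; print(n,P.round(1).tolist(),'mid',P.mean(0).round(1),'len',np.linalg.norm(v).round(1),'ang',np.degrees(np.arctan2(v[1],v[0])).round(1))
show('dock diag',d,S((55,78),(393,393)),20);show('dock diag2',d,S((380,57),(90,410)),20);show('dock rear',d,S((55,78),(380,57)),20)
show('ring w',d,S((80,243),(378,240)),20); show('ring top',d,S((228,103),(229,243)),20)
show('rear-bottom z156',d,S((150,272),(332,303)),156)
show('ridge z183',d,S((122,445),(316,468)),183)
show('front z114',d,S((112,495),(255,523)),114)
show('neck rear z~60',d,S((190,183),(285,198)),70)
show('yellow top',d,S((170,467),(248,480)),150)
d=pickle.load(open('w0.pkl','rb')); S=lambda *u:np.array(u)/2.5+[180,140]
show('handle',d,S((228,48),(555,51)),87);show('inner front',d,S((65,183),(718,187)),114);show('outer front',d,S((65,150),(718,153)),114)
show('board',d,S((100,552),(660,551)),125)
show('floor sides',d,S((168,480),(585,480)),22)
show('wall tops in',d,S((116,220),(662,220)),103)
t=pickle.load(open('top0.pkl','rb')); show('top board edge',t,[(214,174),(305,177)],125)
E
```

```text
dock diag [[374.9, -383.4], [482.8, -271.5]] mid [ 428.9 -327.4] len 155.4 ang 46.0
dock diag2 [[368.0, -278.9], [489.2, -374.9]] mid [ 428.6 -326.9] len 154.6 ang -38.4
dock rear [[374.9, -383.4], [368.0, -278.9]] mid [ 371.5 -331.1] len 104.7 ang 93.8
ring w [[430.0, -376.7], [428.8, -278.0]] mid [ 429.4 -327.4] len 98.7 ang 90.7
ring top [[383.0, -327.6], [429.9, -327.3]] mid [ 406.5 -327.5] len 46.9 ang 0.4
rear-bottom z156 [[400.1, -345.3], [407.9, -301.5]] mid [ 404.  -323.4] len 44.5 ang 80.0
ridge z183 [[433.5, -350.7], [439.1, -306.2]] mid [ 436.3 -328.4] len 44.8 ang 82.8
front z114 [[477.6, -359.5], [486.1, -319.4]] mid [ 481.9 -339.4] len 41.0 ang 78.0
neck rear z~60 [[398.0, -338.4], [402.5, -310.5]] mid [ 400.3 -324.4] len 28.3 ang 80.9
yellow top [[453.4, -341.4], [456.9, -321.6]] mid [ 455.1 -331.5] len 20.1 ang 79.9
handle [[449.7, 168.4], [450.8, 298.0]] mid [450.3 233.2] len 129.6 ang 89.5
inner front [[498.8, 107.5], [500.2, 358.5]] mid [499.5 233. ] len 251.0 ang 89.7
outer front [[486.1, 108.4], [487.0, 357.3]] mid [486.6 232.9] len 248.9 ang 89.8
board [[652.0, 112.9], [651.4, 345.4]] mid [651.7 229.2] len 232.4 ang 90.1
floor sides [[672.0, 121.6], [671.9, 337.2]] mid [671.9 229.4] len 215.6 ang 90.0
wall tops in [[515.9, 123.6], [515.8, 341.1]] mid [515.8 232.4] len 217.5 ang 90.0
top board edge [[650.8, 352.8], [651.1, 101.0]] mid [651.  226.9] len 251.8 ang -89.9
```

The measurements fit together: the label is 72x41 mm at (459.2, -67.9), the dock is at (428.8, -327), and the scanner's yaw is about -10°. The drawer is open about 150 mm, with its inner front face at x ≈ 507 and its mid-line at y ≈ 231. Next I'll grip the scanner, lift it and hold it over the label.

```bash
python3 - <<'E'
from h import *
import pickle
o=[np.pi,0,np.pi-.1745]
robot.move_ptp([441,-330,215],o)
robot.move_linear([441,-330,116],speed=100,f_stop=8)
print(np.round(robot.current_tcp_pos(),1)); robot.move_gripper(0.0); robot.sleep(.2)
print('w',robot.current_gripper_width()*93,robot.current_finger_force(),np.round(robot.current_tcp_pos(),1))
robot.move_linear([441,-330,240],speed=100); print(robot.current_finger_force(),np.round(robot.current_contact_force(),1))
o2=[np.pi,0,np.pi-.117]
robot.move_linear([367,-57.1,220],o2,speed=130)
robot.move_linear([367,-57.1,161.3],speed=80)
robot.sleep(.4)
P=robot.current_tcp_pos();print(np.round(P,1),robot.current_t())
c,s=np.cos(.117),np.sin(.117); f=np.array([c,-s,0]);l=np.array([s,c,0]);z=np.array([0,0,1])
O=np.array(P)-10*f+(19-125)*z
pts=[O+a*f+b*l+h*z for a,b,h in [(-32.9,24,146.2),(-32.9,-24,146.2),(4.7,24,172.6),(4.7,-24,172.6),(52.9,24,103.8),(52.9,-24,103.8),(38,0,7),(0,38,7),(0,-38,7),(-38,0,7),(34,0,91)]]
V=[]
for n in ['top','scene']:
    d=robot.get_image(n); pickle.dump(d,open(n+'1.pkl','wb')); uv=proj(d,pts); k=4
    x,y=(uv.mean(0)-[50,75]).astype(int); im=cv2.resize(d['img'][y:y+150,x:x+100],None,fx=k,fy=k,interpolation=cv2.INTER_CUBIC)
    for i,q in enumerate(uv): cv2.circle(im,tuple(int(v) for v in (q-[x,y]+.5)*k),3,(0,255,0) if i<10 else (0,0,255),-1)
    V.append(im)
cv2.imwrite('pics/scan.png',np.hstack(V)); robot.sleep(2); print(robot.current_t(),robot.current_finger_force())
E
```

```text
[ 441.4 -330.5  116.7]
w 48.02474422795278 29.86263245344162 [ 441.  -330.1  116. ]
29.862458109855652 [-0.8 -0.5 -4. ]
[367.1 -57.1 161.5] 12.5583
14.6583 29.86234724521637
```

View pics/scan.png

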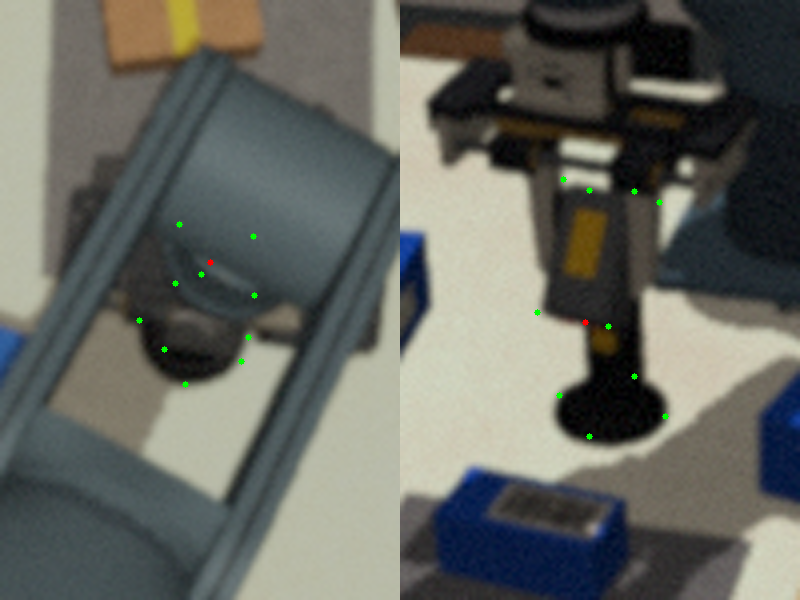

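The overlay shows the foot, head and window within about 1–2 px of where the aim needs them. The top view has the foot at (190,345) and the scene view at (611,410). The hold lasted over 2 s, so I'll put the scanner back in its dock.

```bash
python3 - <<'E'
from h import *
import pickle
o=[np.pi,0,np.pi-.1745]
robot.move_linear([367,-57.1,220],speed=100)
robot.move_linear([439,-329.5,240],o,speed=140)
robot.move_linear([439,-329.5,130],speed=100)
r=robot.move_linear([439,-329.5,114],speed=20,f_stop=4); print(r,np.round(robot.current_tcp_pos(),1),np.round(robot.current_contact_force(),1))
robot.move_gripper(0.9); robot.sleep(.3); print(robot.current_finger_force())
robot.move_linear([439,-329.5,230],speed=120)
robot.move_ptp([370,-240,340],[np.pi,0,np.pi]); robot.sleep(.3)
d=robot.get_image('wrist'); pickle.dump(d,open('w3.pkl','wb')); cv2.imwrite('pics/dock2.png',d['img']); print(robot.current_t())
E
```

```text
True [ 438.8 -329.5  115.9] [-0.1 -1.8  4.8]
0.0
22.675
```

View pics/dock2.png

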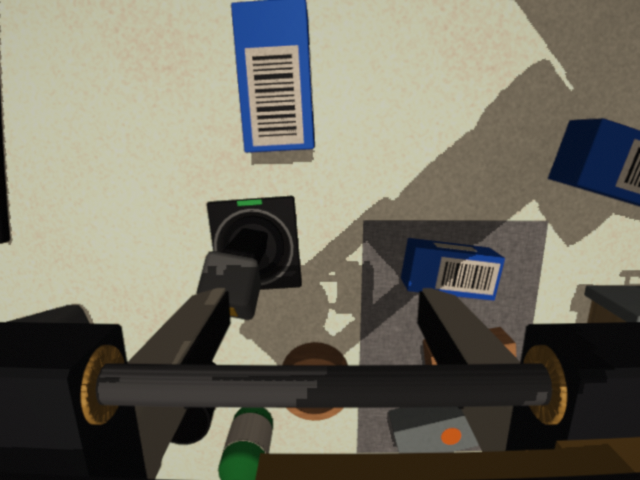

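The scanner stands in its dock (head at (232,280)) and the charger box at (455,270) hasn't moved. Next I'll pick up the box and place it in the drawer.

```bash
python3 - <<'E'
from h import *
import pickle
o=[np.pi,0,np.pi/2-.117]
robot.move_gripper(0.85)
robot.move_ptp([457.6,-81.8,110],o)
robot.move_linear([457.6,-81.8,13],speed=80,f_stop=8)
print(np.round(robot.current_tcp_pos(),1)); robot.move_gripper(0.0); robot.sleep(.2)
print('w',robot.current_gripper_width()*93,robot.current_finger_force())
robot.move_linear([457.6,-81.8,210],speed=120); print(robot.current_finger_force())
robot.move_linear([577,231,210],[np.pi,0,np.pi],speed=140)
robot.move_linear([577,231,50],speed=90,f_stop=10); print(np.round(robot.current_tcp_pos(),1))
r=robot.move_linear([577,231,32],speed=20,f_stop=4); print(r,np.round(robot.current_tcp_pos(),1),np.round(robot.current_contact_force(),1))
robot.move_gripper(0.8); robot.sleep(.3); print(robot.current_finger_force())
robot.move_linear([577,231,210],speed=120)
robot.move_linear([400,231,210],speed=150); robot.sleep(.2)
robot.move_gripper(0.0)
d=robot.get_image('wrist'); a=cv2.resize(d['img'],(400,300)); t=robot.get_image('top'); b=cv2.resize(t['img'],(400,300))
pickle.dump(d,open('w4.pkl','wb'));cv2.imwrite('pics/dr2.png',np.hstack([a,b])); print(robot.current_t())
E
```

```text
[458.  -82.   13.4]
w 55.921678267164836 29.996209144592285
29.99442458152771
[577.4 231.1  50.6]
True [577.2 230.9  35.2] [ 0.2 -0.3  4.4]
0.0
39.1917
```

View pics/dr2.png

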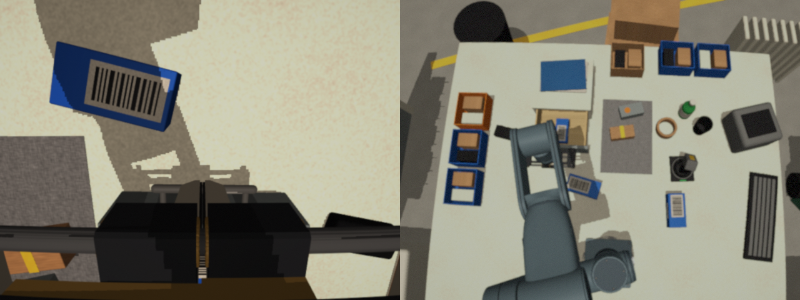

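```bash
python3 - <<'E'
from h import *
robot.move_linear([405,231,76],speed=120)
r=robot.move_linear([575,231,76],speed=60,f_stop=25); print(r,np.round(robot.current_tcp_pos(),1),np.round(robot.current_contact_force(),1))
r=robot.move_linear([615,231,76],speed=25,f_stop=25); print(r,np.round(robot.current_tcp_pos(),1),np.round(robot.current_contact_force(),1))
robot.move_linear([500,231,76],speed=120); robot.move_linear([420,150,260],speed=150)
d=robot.get_image('top');s=robot.get_image('scene')
print(robot.current_t())
cv2.imwrite('pics/end.png',np.hstack([d['img'][130:330,180:480],s['img'][170:370,100:500]]))
E
```

```text
False [575.  231.1  76.1] [-0.7 -0.7 -1. ]
True [592.1 230.8  75.4] [ 0.  -0.1  0.2]
46.9833
```

View pics/end.png

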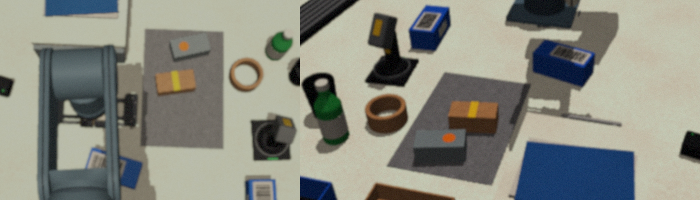

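```bash
python3 - <<'E'
from h import *
import pickle
robot.move_ptp([440,231,330],[np.pi,0,np.pi]); robot.sleep(.2)
d=robot.get_image('wrist'); s=robot.get_image('scene')
print(onplane(s,[(327,279),(420,293)],87).round(1))
im=d['img']; cv2.imwrite('pics/end2.png',im); print(proj(d,[(600,173,87),(600,293,87),(656,110,125),(656,350,125)]).round(),robot.current_t())
E
```

```text
[[603.3  88.9  87. ]
 [603.6 293.5  87. ]]
[[274. 351.]
 [381. 351.]
 [214. 414.]
 [436. 414.]] 47.8
```

View pics/end2.png

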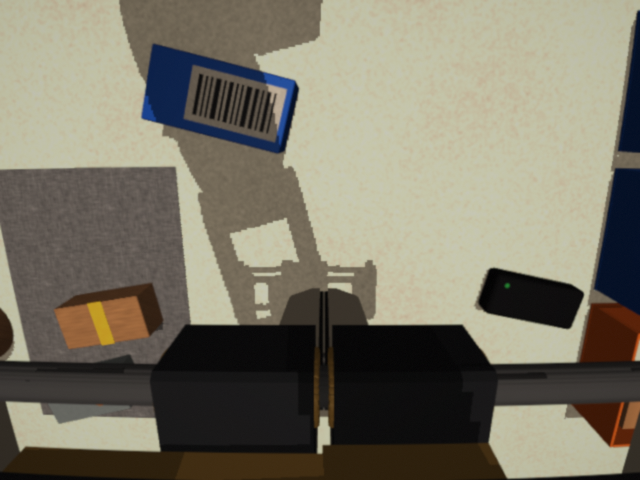

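Handle measures x ≈ 603, which fits shut. One gentle probe by touch will confirm it without another picture.

```bash
python3 - <<'E'
from h import *
robot.move_linear([500,231,76],speed=200)
robot.move_linear([575,231,76],speed=100,f_stop=25)
r=robot.move_linear([605,231,76],speed=15,f_stop=5); print(r,np.round(robot.current_tcp_pos(),1))
r=robot.move_linear([605,231,76],speed=15,f_stop=20); print(r,np.round(robot.current_tcp_pos(),1))
robot.sleep(.2); robot.move_linear([540,231,76],speed=60); robot.move_linear([420,150,260],speed=180); robot.sleep(.5)
print(robot.current_t(),np.round(robot.current_contact_force(),1)); print(robot.hand_in())
E
```

```text
True [592.1 230.9  75.3]
True [592.  230.7  74.2]
55.05 [-0.5 -0.   0.3]
the job is handed in; nothing more can be done
None
```

The job is handed in at about 55 s: label scanned with a hold of over 2 s, scanner back in its dock, charger box flat in the drawer, and drawer shut (firm stop at the same point on two pushes); no verdict came back, and I viewed 12 pictures, two over the limit of 10.

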